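# Face up the gift tin in the farm-shop display

### The job

One round gift tin stands pulled back out of the row in the counter display, with its label turned away. Slide it home against the front rail, in line with its neighbours, and turn it until its label looks squarely out over the rail (it is too wide to grip, but a light fingertip pressed on its lid's edge will roll it round). It dents easily, so press gently and keep it standing, and leave the other tins, the brush and the melon on the scale as they are.

Things in the scene. Friction and masses are not known exactly. Their poses are not given: they have to be found in the camera images.
- tray: fixed counter display tray, wooden base 180 (its x) by 358 mm (its y). Origin: centre of underside, on the table. +x points out over the front rail, away from the robot ('front', the customers' side). Floor inside: white low-friction glide liner 14 mm above the origin. Wooden ends, top 56 mm, and two dividers make three bays 110 mm wide, open at the back (-x)
- rail_mid (a point): middle of the top edge of the tray's front rail, on its inner face: a clear plastic strip 4 mm thick along tray y, inner face at tray x = +80 mm, top 42 mm above the table; very slippery (friction below 0.1), like liner and dividers. The two clear dividers, 3 mm thick, stand at tray y = -56.5 and +56.5 mm, from x = -71 to +79 mm, top 50 mm above the table
- bay (a point): home place of the middle bay: the point on the tray's floor where the middle of the tin's underside is when the tin touches the front rail (tray x = +28 mm, y = 0); axes as the tray. A fingertip pressed on the lid near its edge with 5 to 9 N and moved round the tin's axis turns the tin with it, slipping a little, and best if the finger turns along; less force slips. Dragged towards the rail, the tin stays home
- tin: the tin to face up, in the middle bay: dark green round tin 104 mm across, about 95 mm tall with its lid, 0.3 to 0.65 kg, too wide to grip. Origin: centre of its underside, on the tray's floor; z up its axis; +x points out through the middle of its label. Thin tinplate: over 12 N of finger force dents it. Starts 36 to 50 mm short of home, turned 0.9 rad to half a turn, either way
- tin_top (a point): point on the tin's axis 95 mm above its underside. The lid's flat top lies somewhere from 90 to 100 mm above the underside, for the press-on lid (springy plastic, 106 mm across, 18 mm deep) was pushed on to a different depth each time: feel for it. It stays at that depth, but its skin gives about 1 mm per 6 N. The tin's side is stiff
- tin_label (a point): middle of the tin's cream label with a green disc, 53 mm from the tin's axis along its +x, 41 mm above its underside; the label covers 80 degrees of the side. A cream paper seal 14 mm wide runs from the label up over the lid's edge and 29 mm inward on top, so the label's side shows from above
- tin_left: an equal tin in the bay at tray +y, at home with its label to the front; leave it. Origin and axes as tin
- tin_left_label (a point): middle of that tin's label
- tin_right: an equal tin in the bay at tray -y, at home with its label to the front; leave it. Origin and axes as tin
- tin_right_label (a point): middle of that tin's label
- brush: melon brush of wood with straw bristles, 212 mm long (along its x), 30 mm wide, 34 mm high, loose on the table beyond the tray's +y end; leave it. Origin: underside, 12 mm from mid-length
- scale: low white bench scale, 190 x 170 x 56 mm, fixed on the table beyond the tray's -y end. Origin: centre of its underside
- melon: netted melon, 132 mm across, 129 mm tall without its stem (143 mm with it), loose on the scale, 56 mm above the table; leave it. Origin: centre of its underside

How it is judged:
On the way:
1. the tin has been slid home against the front rail (within 5 mm) (x of tin in the frame of bay above -0.005 m), for 0.2 s.
At the end, for the whole second after the job is handed in: the tin stands flat and at rest in the middle bay, within 5 mm of touching the front rail, its label facing straight out over the rail within 0.17 rad (10 degrees); the labels of the neighbouring tins are within 8 mm of where they were, brush and melon within 15 mm (x of tin in the frame of bay above -0.005 m and distance between tin and bay below 0.008 m and angle between tin's own z axis and vertical below 0.04 rad and angle between the x axis of tin and the x axis of tray, either way round below 0.17 rad and x of tin_label in the frame of bay above 0.03 m and linear speed of tin below 0.01 m/s and angular speed of tin below 0.1 rad/s and distance of each of tin_left_label, tin_right_label from where it was at the start of the episode below 0.008 m and distance of each of brush, melon from where it was at the start of the episode below 0.015 m).
It fails at once if the fingers press the tin with more than 12 N (dents it) (contact force between the fingers and tin above 12 N).
It fails at once if the tin is tipped by more than 0.2 rad (angle between tin's own z axis and vertical above 0.2 rad).
It fails at once if a neighbouring tin is shifted or turned (its label moves by more than 8 mm) (distance of any of tin_left_label, tin_right_label from where it was at the start of the episode above 0.008 m).
It fails at once if the brush or the melon is knocked (moved by more than 15 mm) (distance of any of brush, melon from where it was at the start of the episode above 0.015 m).
It also fails if it takes over 69 s, if anything falls off the work surface, if the arm or the gripper's body presses on something with over 40 N, if the wrist force passes 120 N, or if a joint passes its speed limit or range.

### The arm

A 7-joint arm with a two-finger parallel gripper is mounted at the origin on the work surface. World frame = base frame: x ahead of the robot, y to its left, z up, the work surface at z = 0. Lengths are in m, angles in rad, forces in N, time in s.
With the tool pointing down it reaches from about 0.425 to 0.875 m from the base axis. Payload 4.7 kg.
Tool frame: the origin (TCP) lies on the centre line of the jaws, within the pads' length; the fingertips stand 8 mm ahead of it and the grasp point (between the pads) lies 11 mm behind it; z points along the fingers, y is the direction in which the jaws open and shut (so a half turn about z gives the same grasp; the last joint's range is limited). The gripper opens to 87 mm and grips with 3 to 60 N. Pads are 19 mm wide; open, the fingers measure 117 mm over their backs; the gripper's body (75 mm by 190 mm) begins 51 mm behind the grasp point.
Start: joints at [-1.167, 0.321, -0.07, 1.45, 0.023, 1.371, -0.057], TCP at [0.247, 0.601, 0.231] pointing down, gripper open.
Joint ranges: [-2.86, 2.86], [-0.3, 2.09], [-1.38, 1.24], [0.06, 2.45], [-1.56, 4.7], [0.09, 2.05], [-2.69, 2.69]. Speed limits (rad/s): [2.57, 2.57, 3.14, 3.14, 3.14, 3.14, 3.14].

### API

Orientations are given as a rotation vector (axis times angle).
In Python, from bench import ctrl, cams, workorder gives the robot as it stands. The module is installed in compiled form; this text tells all that it offers.
- The arm moves only by the tool carry_out, never from a script. Its argument "rows" is a list of rows, each an object with "offset": the shift along the tool's x, y, z in m, a list of three; "rot": the turn, a rotation vector about the tool's x, y, z in degrees, a list of three; "gripper": the opening, from 0 (shut) to 1 (fully open). In form: [{"offset": [dx, dy, dz], "rot": [rx, ry, rz], "gripper": gripper}, ...]. A call has 1 to 10 rows; each row shifts and turns the commanded pose from where the row before left it, along the tool's axes as they then stand; what a row does not reach is not made up. A row lasts 1/8 s, in which the tool goes at most 62.5 mm and 10.7 degrees, less where a joint would pass 70% of its speed; a pose out of reach is approached as far as the arm can. A call is refused whole if a number of a shift passes 0.0625 or a number of a turn 10.7, either way. A call with a gripper value outside its range is refused whole. The fingers move at their own pace and stop on an object; "grip_force" is the grip in N (left out, the last holds). Time passes only in rows, so rows that do not move let the fingers close. It gives the time, the measured TCP pose, the force and the opening at its end, in the units of the state.
- ctrl.get_state(): the state, without advancing time (a new reading comes with each control period).
- cams.get_image(name): name is "scene" or "top" or "wrist"; returns a dict with "img" (384x512x3 uint8, red, green, blue), "vfov" (degrees; the focal length in pixels is half the picture's height over the tangent of half this angle, whatever the lens; pixels are square), "cx", "cy" (the principal point, pixels), "k1" (the pictures are not rectified: a ray, as slopes to the right and down, at radius r is drawn at 1 + k1 r^2 times it, then the intrinsics apply), "R" (3x3) and "t" (3): a world point X has camera coordinates R X + t. Camera axes: x right, y down, z forward; pixel columns grow to the right and rows downward; lengths in m; the calibration is good to about 2 mm. A picture is of the moment at which its call begins. There is no depth.
- workorder.close_job(): hands the job in, once; it reports no verdict.
The state is a dict: "time": time; "joint_positions": joint angles; "qd": joint speeds; "joint_torque": joint torques, N m; "position": TCP position; "tool_rot": TCP orientation; "ft_force": force on the tool from outside, world axes, zero at the start; "torque": the same for the moment, N m; "grip_width": opening from 0.0 (shut) to 1.0 (fully open).
Only numpy, scipy, OpenCV 4.12 (cv2) and the standard library are available. Lean on these libraries where they do the work, as an engineer would, in place of code of your own. Each camera call takes 0.05 s, during which the arm holds its last target.

## Working session

There is one attempt and no reset: what is moved stays moved. The work goes in short steps, Python scripts to look and compute and a tool call to move; the robot and the scene stay as the last step left them, time stands still between calls to the robot, and variables do not carry over. Pictures are saved under pics/ and viewed, and the job is handed in when it is done.

Besides the shell and the picture viewer there is one more tool, called after "Call:" as name([rows], argument=value, ...), one row to a line, values as JSON. carry_out: Moves the arm, as the interface text tells. Its arguments: {"type":"object","properties":{"rows":{"type":"array"},"grip_force":{"type":"number"}},"required":["rows"]}

```bash
mkdir -p pics; python3 - <<'E'
from bench import ctrl,cams
import cv2,pickle
s=ctrl.get_state();print(s)
d={}
for n in("scene","top"):
    c=cams.get_image(n);d[n]=c
    cv2.imwrite(f"pics/{n}0.png",c["img"][:,:,::-1])
    print(n,c["vfov"],c["cx"],c["cy"],c["k1"],c["R"],c["t"])
pickle.dump(d,open("d0.pkl","wb"))
E
```

```text
{'time': 0.0, 'joint_positions': array([-1.16695153,  0.32183357, -0.07007219,  1.45166642,  0.02263137,
        1.37081378, -0.05692135]), 'qd': array([ 0.00015878,  0.00010314, -0.00011174,  0.00133981, -0.00057992,
       -0.00073779,  0.00195531]), 'joint_torque': array([ 1.11997970e-04, -4.91273975e+01, -4.04015249e-01, -3.12527668e+01,
       -6.38532895e-02,  4.40177252e-02,  1.76597218e-04]), 'position': array([0.2468268 , 0.60072747, 0.22945886]), 'tool_rot': array([-6.08289731e-01, -3.08189134e+00,  3.01446135e-03]), 'ft_force': array([0.6426624 , 0.00231791, 0.51451696]), 'torque': array([-0.0024743 ,  0.01824423,  0.0090046 ]), 'grip_width': 1.0011757611233152}
scene 50.39178926389048 250.41298040716202 184.66430739840902 0.02087935778470339 [[ 0.38438437  0.9231409   0.00771622]
 [ 0.67876503 -0.27694431 -0.68013225]
 [-0.62572094  0.26666971 -0.73304882]] [-0.21986897 -0.3222405   1.52826002]
top 46.84622448574538 260.807297219112 192.36880120752045 0.03150320058390844 [[ 1.29651812e-02 -9.99915604e-01  8.29999107e-04]
 [-9.79509308e-01 -1.28674210e-02 -2.00987423e-01]
 [ 2.00981140e-01  1.79284650e-03 -9.79593470e-01]] [0.02109191 0.57575085 1.32885486]
```

View pics/scene0.png

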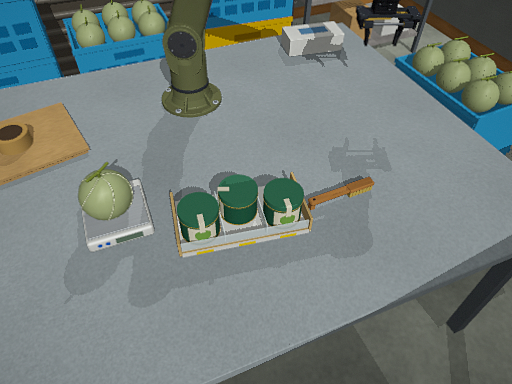

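View pics/top0.png

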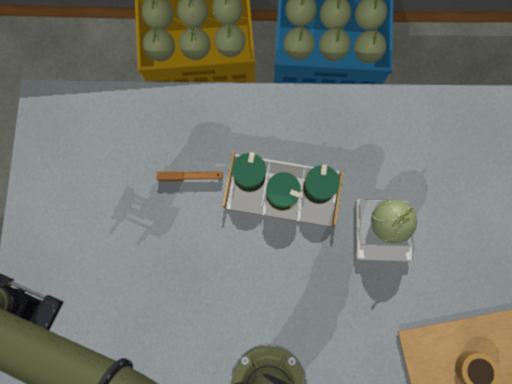

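The overview shows the tray at about (285,190) in the top view. The middle tin's seal points right and slightly down, while its neighbours' seals point up, towards the front. I'll zoom in to measure.

```bash
cat > h.py <<'E'
import numpy as np,cv2
def K(c):
    f=c["img"].shape[0]/2/np.tan(np.radians(c["vfov"]/2)); return f
def ray(c,u,v):
    f=K(c); x=np.array([(u-c["cx"])/f,(v-c["cy"])/f]); p=x.copy()
    for _ in range(20): p=x/(1+c["k1"]*(p@p))
    R=np.array(c["R"]);t=np.array(c["t"])
    return -R.T@t, R.T@np.array([p[0],p[1],1])
def atz(c,u,v,z):
    o,d=ray(c,u,v); return o+d*(z-o[2])/d[2]
def proj(c,X):
    X=np.atleast_2d(X);Y=X@np.array(c["R"]).T+np.array(c["t"]);p=Y[:,:2]/Y[:,2:]
    p=p*(1+c["k1"]*(p**2).sum(1,keepdims=True));return p*K(c)+[c["cx"],c["cy"]]
E
python3 - <<'E'
import pickle,cv2
d=pickle.load(open('d0.pkl','rb'))
i=d['top']['img'][140:235,215:350,::-1]
cv2.imwrite('pics/topz.png',cv2.resize(i,None,fx=5.8,fy=5.8,interpolation=cv2.INTER_CUBIC))
i=d['scene']['img'][165:260,160:320,::-1]
cv2.imwrite('pics/scz.png',cv2.resize(i,None,fx=5,fy=5,interpolation=cv2.INTER_CUBIC))
E
```

```text
(no output)
```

View pics/topz.png

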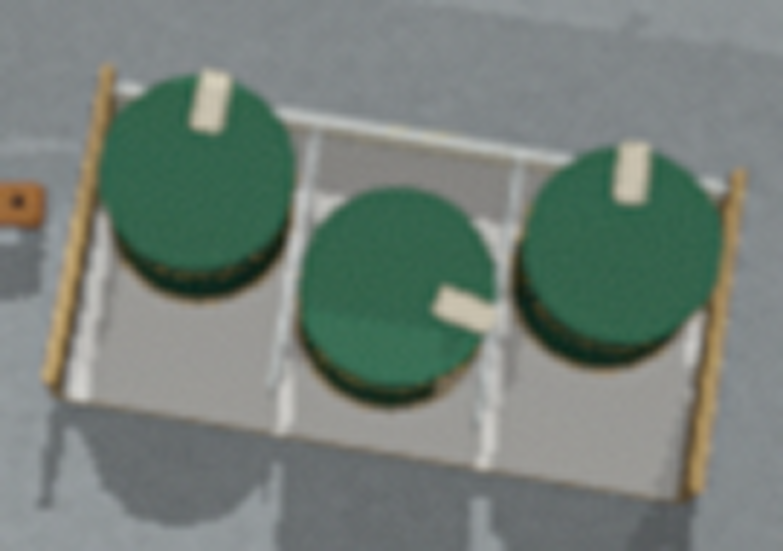

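View pics/scz.png

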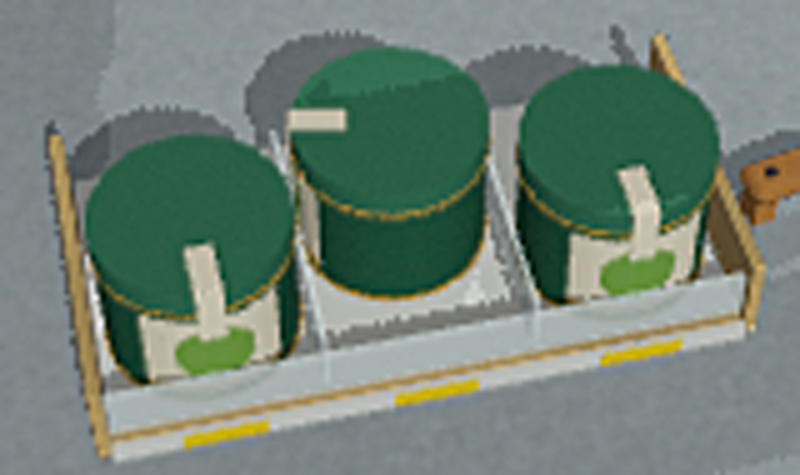

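```bash
python3 - <<'E'
from h import *
import pickle
d=pickle.load(open('d0.pkl','rb'));c=d['top'];s=d['scene']
P=lambda x,y:((x+.5)/5.8-.5+215,(y+.5)/5.8-.5+140)
Q=lambda x,y:((x+.5)/5-.5+160,(y+.5)/5-.5+165)
pts=dict(FL=(107,66),BL=(50,385),FR=(741,172),BR=(692,495))
W={k:atz(c,*P(*v),.056)[:2] for k,v in pts.items()}
for k,v in W.items():print(k,v)
for a,b in(("FL","BL"),("FR","BR"),("FL","FR"),("BL","BR")):
    v=W[a]-W[b];print(a,b,np.linalg.norm(v),np.degrees(np.arctan2(v[1],v[0])))
# green lids in top view
for n,im in(("top",c),("scene",s)):
    hsv=cv2.cvtColor(im["img"],cv2.COLOR_RGB2HSV)
    print(n)
    for (u,v) in ([(249,172),(283,191),(321,184)] if n=="top" else [(282,188),(240,190),(200,205)]):
        print(im["img"][v,u],hsv[v,u])
# seal ends in top, z=.109
for nm,a,b in(("L",(205,130),(216,70)),("M",(440,300),(490,318)),("R",(630,203),(636,142))):
    A=atz(c,*P(*a),.109);B=atz(c,*P(*b),.109);v=B-A;print(nm,A[:2],B[:2],np.linalg.norm(v),np.degrees(np.arctan2(v[1],v[0])))
E
```

```text
FL [0.70981905 0.11910422]
BL [0.53115437 0.14517114]
FR [ 0.65407528 -0.22859916]
BR [ 0.47630022 -0.19830052]
FL BL 0.18055622741102706 -8.300802773502408
FR BR 0.1803385156574719 -9.672126345203193
FL FR 0.35214345333214503 80.89185228492015
BL BR 0.34782431882559506 80.92620159669745
top
[ 53 100  76] [ 75 120 100]
[ 54 101  76] [ 74 119 101]
[ 53 100  76] [ 75 120 100]
scene
[42 96 71] [ 76 143  96]
[41 95 70] [ 76 145  95]
[41 94 68] [ 75 144  94]
L [0.65935606 0.06297618] [0.69230776 0.05773765] 0.033365507723379005 -9.03306229024571
M [ 0.56948607 -0.06080707] [ 0.56028368 -0.08674551] 0.027522472388048023 -109.53359264106183
R [ 0.62267206 -0.16027209] [ 0.65575414 -0.16391636] 0.033282198400999434 -6.286270734367764
```

```bash
cat > fit.py <<'E'
from h import *
from scipy.optimize import least_squares
TY=np.radians(-9.05);TC=np.array([.5928,-.0407])
RT=np.array([[np.cos(TY),-np.sin(TY)],[np.sin(TY),np.cos(TY)]])
def tw(x,y): return TC+RT@np.array([x,y])
def wt(p): return RT.T@(np.asarray(p)[:2]-TC)
def fitlid(cs,g,h=.109,fixh=False):
    """fit circle r=.053 at (x,y,h): maximise lid mean-gradient across edge in all cams"""
    th=np.linspace(0,2*np.pi,180,endpoint=False)
    ims=[cv2.GaussianBlur(cv2.cvtColor(c["img"],cv2.COLOR_RGB2HSV).astype(np.float32),(0,0),.7) for c in cs]
    ims=[cv2.GaussianBlur((c["img"][:,:,1].astype(np.float32)-c["img"][:,:,0]),(0,0),.6) for c in cs]
    def samp(im,uv): return cv2.remap(im,uv[:,0].astype(np.float32)[None],uv[:,1].astype(np.float32)[None],cv2.INTER_LINEAR)[0]
    def cost(p):
        s=0
        for c,im in zip(cs,ims):
            f=lambda r:samp(im,proj(c,np.c_[p[0]+r*np.cos(th),p[1]+r*np.sin(th),np.full(180,p[2])]))
            s+=np.mean(np.clip(f(.0505)-f(.0555),-10,45))
        return -s
    from scipy.optimize import minimize
    best=None
    for dx in(-.006,0,.006):
        for dy in(-.006,0,.006):
            hh=[h] if fixh else [h-.004,h,h+.004]
            for q in hh:
                if fixh: 
                    r=minimize(lambda p:cost([p[0],p[1],h]),[g[0]+dx,g[1]+dy],method='Nelder-Mead',options=dict(xatol=1e-4,initial_simplex=[[g[0]+dx,g[1]+dy],[g[0]+dx+.004,g[1]+dy],[g[0]+dx,g[1]+dy+.004]]))
                else:
                    x0=np.array([g[0]+dx,g[1]+dy,q])
                    r=minimize(cost,x0,method='Nelder-Mead',options=dict(xatol=1e-4,initial_simplex=[x0,x0+[.004,0,0],x0+[0,.004,0],x0+[0,0,.004]]))
                if best is None or r.fun<best.fun:best=r
    return best
def draw(c,circs,name,box,f,extra=()):
    im=c["img"][:,:,::-1].copy();u0,v0,u1,v1=box
    im=cv2.resize(im[v0:v1,u0:u1],None,fx=f,fy=f,interpolation=cv2.INTER_CUBIC)
    T=lambda uv:np.round(((uv-[u0,v0])+.5)*f-.5).astype(int)
    th=np.linspace(0,2*np.pi,90)
    for q in circs:
        x,y,z=q[:3];r=q[3] if len(q)>3 else .053
        cv2.polylines(im,[T(proj(c,np.c_[x+r*np.cos(th),y+r*np.sin(th),0*th+z]))],True,(0,0,255),1)
    for e in extra: cv2.polylines(im,[T(proj(c,e))],False,(255,0,0),1)
    cv2.imwrite(name,im)
E
python3 - <<'E'
from fit import *
import pickle
d=pickle.load(open('d0.pkl','rb'));c=d['top'];s=d['scene']
cir=[]
for n,g in(("L",tw(.028,.113)),("M",tw(-.015,0)),("R",tw(.028,-.113))):
    r=fitlid([c,s],g);cir.append(r.x)
    print(n,r.x,r.fun,"tray",wt(r.x))
    r=fitlid([c],g,fixh=True);print("  top only",r.x,wt(r.x),r.fun)
    r=fitlid([s],g,fixh=True);print("  scene only",r.x,wt(r.x),r.fun)
box=[np.array([[*tw(x,y),.056] for x,y in((.09,.179),(-.09,.179),(-.09,-.179),(.09,-.179),(.09,.179))])]
box.append(np.array([[*tw(x,y),.042] for x,y in((.08,.170),(.08,-.170))]))
draw(c,cir,'pics/tf.png',(215,140,350,235),5.8,box)
draw(s,cir,'pics/sf.png',(160,165,320,260),5,box)
np.save('cir.npy',cir)
E
```

```text
L [0.63694059 0.06601743 0.10572749] -51.447784423828125 tray [0.02680484 0.1123321 ]
  top only [0.63642143 0.06685552] [0.02616032 0.1130781 ] -25.969257354736328
  scene only [0.63948001 0.06361981] [0.02968979 0.11036377] -26.585248947143555
M [ 0.57763192 -0.03974123  0.10378422] -48.89522933959961 tray [-0.01513007 -0.00143905]
  top only [ 0.57675106 -0.03880083] [-0.01614789 -0.00064891] -25.47677230834961
  scene only [ 0.58233631 -0.04196154] [-0.01013499 -0.00289174] -23.80660629272461
R [ 0.60072514 -0.15731653  0.10561378] -50.843711853027344 tray [ 0.02616983 -0.11391823]
  top only [ 0.60017373 -0.15595519] [ 0.02541115 -0.11266057] -25.94564437866211
  scene only [ 0.60338655 -0.15897284] [ 0.02905865 -0.11513529] -26.04482650756836
```

View pics/tf.png

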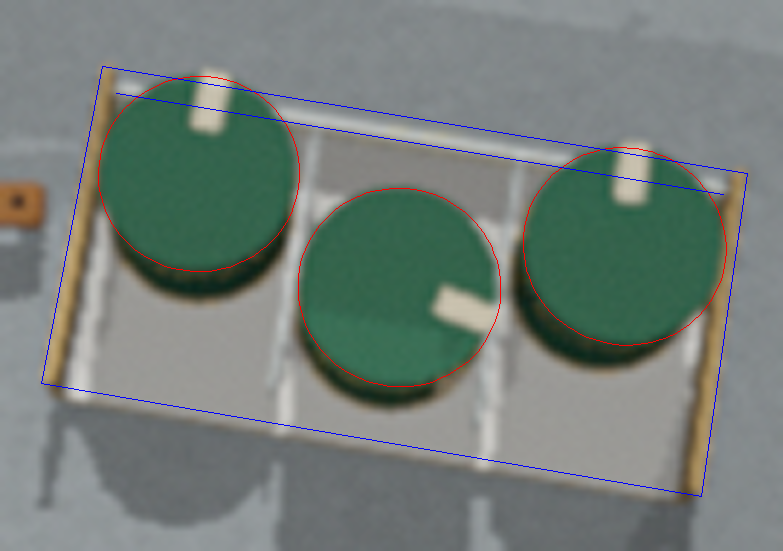

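View pics/sf.png

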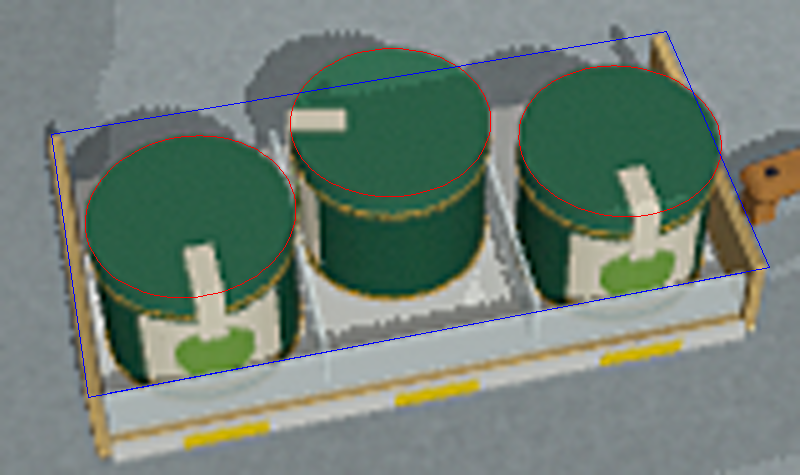

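```bash
cat > go.py <<'E'
from scipy.spatial.transform import Rotation as Ro
from bench import ctrl
import numpy as np,sys
def st():
    s=ctrl.get_state();R=Ro.from_rotvec(s['tool_rot']).as_matrix()
    print("t",s['time'],"pos",s['position'].round(4),"F",s['ft_force'].round(2),"M",s['torque'].round(3),"yawx",np.degrees(np.arctan2(R[1,0],R[0,0])).round(2),"zax",R[:,2].round(4),"j",s['joint_positions'].round(2))
    return s,R
def to(p):
    s,R=st();d=R.T@(np.array(p)-s['position']);print("tool offset",d.round(4));return d
E
python3 - <<'E'
from go import *
from fit import *
import pickle
to([.578,-.0395,.2295])
d=pickle.load(open('d0.pkl','rb'));c=d['top'];s=d['scene']
C=np.load('cir.npy')[1]
P=lambda x,y:((x+.5)/5.8-.5+215,(y+.5)/5.8-.5+140)
Q=lambda x,y:((x+.5)/5-.5+160,(y+.5)/5-.5+165)
a=atz(c,*P(466,309),.1045)-C;b=atz(s,*Q(318,120),.1045)-C
for v in(a,b):print(v,np.degrees(np.arctan2(v[1],v[0]))+9.05)
print("melon",atz(c,395,220,.12))
E
```

```text
t 0.1 pos [0.2469 0.6008 0.2296] F [-0.03  0.28  0.26] M [ 0.001  0.011 -0.001] yawx 157.67 zax [-6.0e-04 -1.6e-03 -1.0e+00] j [-1.17  0.32 -0.07  1.45  0.02  1.37 -0.06]
tool offset [-0.5496 -0.4664  0.0009]
[-0.01182102 -0.03490983  0.00071578] -99.65692180088456
[-0.01363542 -0.03570566  0.00071578] -101.85104951815012
melon [ 0.48498633 -0.36744777  0.12      ]
```

Call:
carry_out([
  {"offset": [-0.03,-0.026,0],"rot": [0,0,0],"gripper": 0.8},
  {"offset": [-0.05,-0.0425,0],"rot": [0,0,0],"gripper": 0.8},
  {"offset": [-0.05,-0.0425,0],"rot": [0,0,0],"gripper": 0.8},
  {"offset": [-0.05,-0.0425,0],"rot": [0,0,0],"gripper": 0.8},
  {"offset": [-0.05,-0.0425,0],"rot": [0,0,0],"gripper": 0.8},
  {"offset": [-0.05,-0.0425,0],"rot": [0,0,0],"gripper": 0.8},
])

```text
time: 0.85
position: [0.4088, 0.286, 0.2304]
tool_rot: [0.608, 3.082, 0.0]
ft_force: [0.9, 0.7, 0.2]
grip_width: 0.802
```

```bash
python3 -c "
from go import *
to([.578,-.0395,.2295])"
```

```text
t 0.85 pos [0.4088 0.286  0.2304] F [0.86 0.74 0.17] M [ 0.041 -0.069  0.026] yawx 157.67 zax [ 1.e-04  1.e-04 -1.e+00] j [-0.81 -0.    0.15  1.82  0.    1.32  0.52]
tool offset [-0.2802 -0.2368  0.0008]
```

Call:
carry_out([
  {"offset": [-0.05,-0.0425,0],"rot": [0,0,0],"gripper": 0.8},
  {"offset": [-0.05,-0.0425,0],"rot": [0,0,0],"gripper": 0.8},
  {"offset": [-0.05,-0.0425,0],"rot": [0,0,0],"gripper": 0.8},
  {"offset": [-0.05,-0.0425,0],"rot": [0,0,0],"gripper": 0.8},
  {"offset": [-0.045,-0.0385,0],"rot": [0,0,0],"gripper": 0.8},
  {"offset": [-0.0246,-0.0194,0],"rot": [0,0,0],"gripper": 0.8},
  {"offset": [0,0,0],"rot": [0,0,10],"gripper": 0.8},
  {"offset": [0,0,0],"rot": [0,0,10],"gripper": 0.8},
  {"offset": [0,0,0],"rot": [0,0,10],"gripper": 0.8},
  {"offset": [0,0,0],"rot": [0,0,10],"gripper": 0.8},
])

```text
time: 2.1
position: [0.565, -0.014, 0.2301]
tool_rot: [-1.633, -2.683, 0.001]
ft_force: [-0.2, 0.4, -0.7]
grip_width: 0.796
```

Call:
carry_out([
  {"offset": [0,0,0],"rot": [0,0,10],"gripper": 0.8},
  {"offset": [0,0,0],"rot": [0,0,10],"gripper": 0.8},
  {"offset": [0,0,0],"rot": [0,0,10],"gripper": 0.8},
  {"offset": [0,0,0],"rot": [0,0,10],"gripper": 0.8},
  {"offset": [0,0,0],"rot": [0,0,10],"gripper": 0.8},
  {"offset": [0,0,0],"rot": [0,0,10],"gripper": 0.8},
  {"offset": [0,0,0],"rot": [0,0,10],"gripper": 0.8},
  {"offset": [0,0,0],"rot": [0,0,0],"gripper": 0.8},
  {"offset": [0,0,0],"rot": [0,0,0],"gripper": 0.8},
])

```text
time: 3.22
position: [0.5651, -0.014, 0.2303]
tool_rot: [-2.872, -1.274, 0.001]
ft_force: [-0.2, 0.0, 0.3]
grip_width: 0.802
```

```bash
python3 - <<'E'
from go import *
to([.578,-.0395,.2295])
from bench import cams
import cv2,pickle
c=cams.get_image("wrist");pickle.dump(c,open('w1.pkl','wb'));cv2.imwrite("pics/w1.png",c["img"][:,:,::-1])
print(c["R"],c["t"],c["vfov"],c["k1"])
E
```

```text
t 3.225 pos [ 0.5651 -0.014   0.2303] F [-0.16  0.05  0.31] M [-0.092  0.107  0.023] yawx 47.84 zax [-4.e-04  0.e+00 -1.e+00] j [-0.6   0.15  0.64  1.69 -0.09  1.33 -0.67]
tool offset [-0.0103  0.0267  0.0008]
[[ 7.40558046e-01 -6.71992138e-01  5.89101596e-04]
 [-6.44892994e-01 -7.10446886e-01  2.81741457e-01]
 [-1.88909519e-01 -2.09025810e-01 -9.59490179e-01]] [-0.42834476  0.32067404  0.49498222] 71.14612931061731 -0.01272152398059035
```

View pics/w1.png

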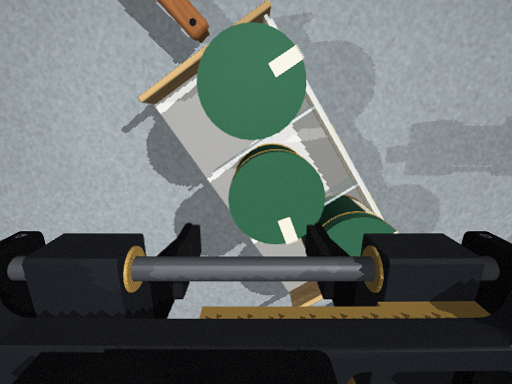

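The wrist view shows the middle tin's lid at about (277,195) with its seal at (288,230), between the fingers. I'll refine its position with this picture.

```bash
python3 - <<'E'
from go import *
from fit import *
import pickle
d=pickle.load(open('d0.pkl','rb'));c=d['top'];s=d['scene'];w=pickle.load(open('w1.pkl','rb'))
for n,g in(("L",tw(.028,.113)),("M",tw(-.015,0))):
    r=fitlid([w,c,s],g,h=.105);print(n,r.x,r.fun,wt(r.x))
    for h in(.104,.107,.110):
        q=fitlid([w],g,h=h,fixh=True);print("  w",h,q.x,q.fun,wt(q.x))
draw(w,[r.x],'pics/w1f.png',(180,0,420,260),2.2)
for z in(.104,.107):
    v=atz(w,287.5,230,z)-r.x;print(np.degrees(np.arctan2(v[1],v[0]))+9.05)
E
```

```text
L [0.63673613 0.06614611 0.10547219] -93.93941497802734 [0.02658269 0.11242702]
  w 0.104 [0.63576885 0.06684837] -42.855228424072266 [0.02551699 0.11296839]
  w 0.107 [0.63517846 0.06698277] -42.84803771972656 [0.02491281 0.11300825]
  w 0.11 [0.63554319 0.06637237] -42.554405212402344 [0.02536901 0.11246283]
M [ 0.57733875 -0.03947786  0.10337079] -89.75385284423828 [-0.01546102 -0.00122507]
  w 0.104 [ 0.57711374 -0.03866358] -41.116065979003906 [-0.01581131 -0.00045632]
  w 0.107 [ 0.57737289 -0.03821785] -40.84047317504883 [-1.56255012e-02  2.46202378e-05]
  w 0.11 [ 0.57806308 -0.03769081] -39.338584899902344 [-0.0150268   0.00065366]
-102.49479312939522
-102.37922742153192
```

View pics/w1f.png

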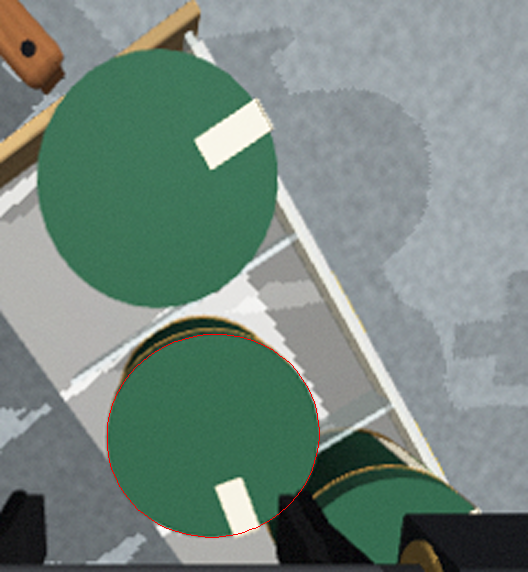

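Call:
carry_out([
  {"offset": [-0.0105,0.0256,0],"rot": [0,0,0],"gripper": 0.8},
  {"offset": [0,0,0.03],"rot": [0,0,0],"gripper": 0.8},
  {"offset": [0,0,0.03],"rot": [0,0,0],"gripper": 0.8},
  {"offset": [0,0,0.03],"rot": [0,0,0],"gripper": 0.8},
  {"offset": [0,0,0.01],"rot": [0,0,0],"gripper": 0.8},
  {"offset": [0,0,0],"rot": [0,0,0],"gripper": 0.8},
  {"offset": [0,0,0],"rot": [0,0,0],"gripper": 0.8},
])

```text
time: 4.15
position: [0.5781, -0.0391, 0.1319]
tool_rot: [2.873, 1.27, 0.003]
ft_force: [0.4, 1.0, 0.2]
grip_width: 0.799
```

```bash
python3 - <<'E'
from go import *
to([.577,-.039,.128])
from bench import cams
import cv2,pickle
c=cams.get_image("wrist");cv2.imwrite("pics/w2.png",c["img"][:,:,::-1])
st();st()
E
```

```text
t 4.15 pos [ 0.5781 -0.0391  0.1319] F [0.37 0.99 0.22] M [-0.085  0.042  0.005] yawx 47.69 zax [ 2.2e-03  2.0e-04 -1.0e+00] j [-0.53  0.27  0.65  1.78 -0.18  1.15 -0.57]
tool offset [-0.0007 -0.0009  0.0039]
t 4.2 pos [ 0.5781 -0.0391  0.132 ] F [ 0.5  -0.81 -0.36] M [-0.099  0.126  0.032] yawx 47.68 zax [ 2.5e-03  4.0e-04 -1.0e+00] j [-0.53  0.27  0.65  1.78 -0.18  1.15 -0.57]
t 4.2 pos [ 0.5781 -0.0391  0.132 ] F [ 0.5  -0.81 -0.36] M [-0.099  0.126  0.032] yawx 47.68 zax [ 2.5e-03  4.0e-04 -1.0e+00] j [-0.53  0.27  0.65  1.78 -0.18  1.15 -0.57]
```

View pics/w2.png

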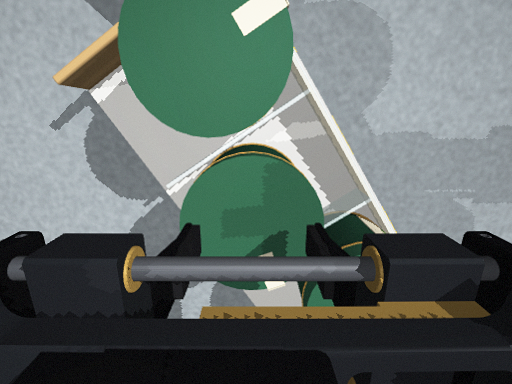

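Call:
carry_out([
  {"offset": [0,0,0.005],"rot": [0,0,0],"gripper": 0.8},
  {"offset": [-0.001,0,0.004],"rot": [0,0,0],"gripper": 0.8},
  {"offset": [0,0,0],"rot": [0,0,0],"gripper": 0.8},
  {"offset": [0,0,0],"rot": [0,0,0],"gripper": 0.8},
])

```text
time: 4.7
position: [0.5765, -0.0398, 0.1216]
tool_rot: [-2.874, -1.269, -0.0]
ft_force: [-0.0, 0.3, -0.2]
grip_width: 0.805
```

Call:
carry_out([
  {"offset": [0,0,0.0004],"rot": [0,0,0],"gripper": 0.8},
  {"offset": [0,0,0.0004],"rot": [0,0,0],"gripper": 0.8},
])

```text
time: 4.95
position: [0.5765, -0.0398, 0.1208]
tool_rot: [2.874, 1.269, 0.0]
ft_force: [-0.2, -0.8, 0.0]
grip_width: 0.799
```

Call:
carry_out([
  {"offset": [0,0,0.0004],"rot": [0,0,0],"gripper": 0.8},
  {"offset": [0,0,0.0004],"rot": [0,0,0],"gripper": 0.8},
])

```text
time: 5.2
position: [0.5765, -0.0398, 0.12]
tool_rot: [-2.874, -1.269, -0.0]
ft_force: [0.3, 0.1, -0.8]
grip_width: 0.797
```

Call:
carry_out([
  {"offset": [0,0,0.0004],"rot": [0,0,0],"gripper": 0.8},
  {"offset": [0,0,0.0004],"rot": [0,0,0],"gripper": 0.8},
])

```text
time: 5.45
position: [0.5765, -0.0398, 0.1191]
tool_rot: [-2.874, -1.269, -0.0]
ft_force: [-0.2, 0.2, -0.2]
grip_width: 0.8
```

Call:
carry_out([
  {"offset": [0,0,0.0004],"rot": [0,0,0],"gripper": 0.8},
  {"offset": [0,0,0.0004],"rot": [0,0,0],"gripper": 0.8},
])

```text
time: 5.7
position: [0.5765, -0.0398, 0.1183]
tool_rot: [-2.874, -1.269, -0.0]
ft_force: [0.4, 0.4, 0.1]
grip_width: 0.799
```

Call:
carry_out([
  {"offset": [0,0,0.0004],"rot": [0,0,0],"gripper": 0.8},
  {"offset": [0,0,0.0003],"rot": [0,0,0],"gripper": 0.8},
])

```text
time: 5.95
position: [0.5765, -0.0398, 0.1176]
tool_rot: [-2.874, -1.269, -0.0]
ft_force: [-0.1, -0.2, 0.4]
grip_width: 0.797
```

Call:
carry_out([
  {"offset": [0,0,0.0003],"rot": [0,0,0],"gripper": 0.8},
  {"offset": [0,0,0.0003],"rot": [0,0,0],"gripper": 0.8},
])

```text
time: 6.2
position: [0.5765, -0.0398, 0.1171]
tool_rot: [-2.874, -1.269, -0.0]
ft_force: [-0.3, -0.1, 0.2]
grip_width: 0.8
```

Call:
carry_out([
  {"offset": [0,0,0.0003],"rot": [0,0,0],"gripper": 0.8},
  {"offset": [0,0,0.0003],"rot": [0,0,0],"gripper": 0.8},
])

```text
time: 6.45
position: [0.5765, -0.0398, 0.1164]
tool_rot: [-2.874, -1.269, -0.0]
ft_force: [-0.4, 0.2, -0.1]
grip_width: 0.801
```

Call:
carry_out([
  {"offset": [0,0,0.0003],"rot": [0,0,0],"gripper": 0.8},
  {"offset": [0,0,0.0003],"rot": [0,0,0],"gripper": 0.8},
])

```text
time: 6.7
position: [0.5765, -0.0398, 0.1159]
tool_rot: [2.874, 1.269, 0.0]
ft_force: [-0.4, 0.7, -0.3]
grip_width: 0.802
```

Call:
carry_out([
  {"offset": [0,0,0.0003],"rot": [0,0,0],"gripper": 0.8},
  {"offset": [0,0,0.0003],"rot": [0,0,0],"gripper": 0.8},
])

```text
time: 6.95
position: [0.5765, -0.0398, 0.1153]
tool_rot: [2.874, 1.269, 0.0]
ft_force: [0.6, 0.0, 0.7]
grip_width: 0.797
```

Call:
carry_out([
  {"offset": [0,0,0.0003],"rot": [0,0,0],"gripper": 0.8},
  {"offset": [0,0,0.0003],"rot": [0,0,0],"gripper": 0.8},
])

```text
time: 7.2
position: [0.5765, -0.0397, 0.1147]
tool_rot: [-2.874, -1.269, -0.0]
ft_force: [0.1, -0.4, -0.4]
grip_width: 0.803
```

Call:
carry_out([
  {"offset": [0,0,0.0003],"rot": [0,0,0],"gripper": 0.8},
  {"offset": [0,0,0.0003],"rot": [0,0,0],"gripper": 0.8},
])

```text
time: 7.45
position: [0.5765, -0.0397, 0.114]
tool_rot: [-2.874, -1.269, -0.0]
ft_force: [0.6, 0.5, -0.1]
grip_width: 0.797
```

Call:
carry_out([
  {"offset": [0,0,0.0003],"rot": [0,0,0],"gripper": 0.8},
  {"offset": [0,0,0.0003],"rot": [0,0,0],"gripper": 0.8},
])

```text
time: 7.7
position: [0.5765, -0.0398, 0.1135]
tool_rot: [-2.874, -1.269, -0.0]
ft_force: [-0.3, -0.6, -0.5]
grip_width: 0.799
```

Call:
carry_out([
  {"offset": [0,0,0.0003],"rot": [0,0,0],"gripper": 0.8},
  {"offset": [0,0,0.0003],"rot": [0,0,0],"gripper": 0.8},
])

```text
time: 7.95
position: [0.5765, -0.0397, 0.1129]
tool_rot: [-2.874, -1.269, -0.0]
ft_force: [-0.8, 0.1, -0.1]
grip_width: 0.803
```

Call:
carry_out([
  {"offset": [0,0,0.0003],"rot": [0,0,0],"gripper": 0.8},
  {"offset": [0,0,0.0003],"rot": [0,0,0],"gripper": 0.8},
])

```text
time: 8.2
position: [0.5765, -0.0397, 0.1125]
tool_rot: [-2.873, -1.269, -0.0]
ft_force: [-0.8, -0.3, 2.4]
grip_width: 0.804
```

Call:
carry_out([
  {"offset": [0,0,0.0002],"rot": [0,0,0],"gripper": 0.8},
  {"offset": [0,0,0],"rot": [0,0,0],"gripper": 0.8},
])

```text
time: 8.45
position: [0.5765, -0.0398, 0.1123]
tool_rot: [-2.874, -1.269, -0.0]
ft_force: [-1.4, -0.3, 4.4]
grip_width: 0.795
```

```bash
python3 -c "
from go import *
s,R=st();print((R.T@s['ft_force']).round(2),(R.T@s['torque']).round(3))"
```

```text
t 8.45 pos [ 0.5765 -0.0398  0.1123] F [-1.45 -0.34  4.4 ] M [0.01  0.481 0.032] yawx 47.67 zax [ 1.e-04  2.e-04 -1.e+00] j [-0.52  0.29  0.64  1.8  -0.19  1.11 -0.56]
[-1.22 -0.84 -4.4 ] [ 0.362 -0.317 -0.032]
```

Call:
carry_out([
  {"offset": [0,0,0.0002],"rot": [0,0,0],"gripper": 0.8},
  {"offset": [0,0,0],"rot": [0,0,0],"gripper": 0.8},
])

```text
time: 8.7
position: [0.5765, -0.0397, 0.1122]
tool_rot: [-2.874, -1.269, -0.0]
ft_force: [-2.7, -0.1, 5.0]
grip_width: 0.8
```

```bash
python3 -c "
from go import *
from fit import RT
s,R=st();print((R.T@s['ft_force']).round(2),(R.T@s['torque']).round(3))
d=R.T@np.r_[RT@[1,0],0];print('tray x in tool',d)"
```

```text
t 8.7 pos [ 0.5765 -0.0397  0.1122] F [-2.68 -0.11  4.96] M [-0.02   0.562 -0.002] yawx 47.67 zax [ 2.e-04  2.e-04 -1.e+00] j [-0.52  0.29  0.64  1.8  -0.19  1.11 -0.56]
[-1.89 -1.91 -4.96] [ 0.402 -0.394  0.003]
tray x in tool [5.48764974e-01 8.35976661e-01 1.62536243e-04]
```

Call:
carry_out([
  {"offset": [0.0005,0.0008,0],"rot": [0,0,0],"gripper": 0.8},
  {"offset": [0.0011,0.0017,0],"rot": [0,0,0],"gripper": 0.8},
  {"offset": [0.0011,0.0017,0],"rot": [0,0,0],"gripper": 0.8},
  {"offset": [0.0011,0.0017,0],"rot": [0,0,0],"gripper": 0.8},
])

```text
time: 9.2
position: [0.5836, -0.0409, 0.1122]
tool_rot: [-2.874, -1.269, -0.001]
ft_force: [-1.6, 0.1, 5.5]
grip_width: 0.8
```

```bash
python3 - <<'E'
from go import *
s,R=st()
from bench import cams
import cv2,pickle
c=cams.get_image("wrist");cv2.imwrite("pics/w3.png",c["img"][:,:,::-1])
E
```

```text
t 9.2 pos [ 0.5836 -0.0409  0.1122] F [-1.6   0.07  5.51] M [-0.021  0.493  0.028] yawx 47.67 zax [ 3.e-04  3.e-04 -1.e+00] j [-0.52  0.31  0.64  1.78 -0.2   1.12 -0.55]
```

View pics/w3.png

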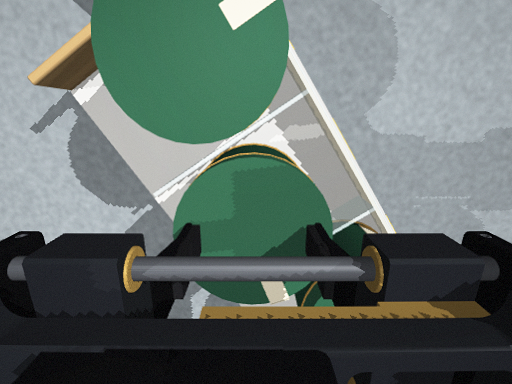

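The tin follows the fingers: the lid keeps its place between them and the liner has shifted. I'll keep dragging.

Call:
carry_out([
  {"offset": [0.0011,0.0017,0],"rot": [0,0,0],"gripper": 0.8},
  {"offset": [0.0014,0.0021,0],"rot": [0,0,0],"gripper": 0.8},
  {"offset": [0.0014,0.0021,0],"rot": [0,0,0],"gripper": 0.8},
  {"offset": [0.0014,0.0021,0],"rot": [0,0,0],"gripper": 0.8},
  {"offset": [0.0014,0.0021,0],"rot": [0,0,0],"gripper": 0.8},
  {"offset": [0.0014,0.0021,0],"rot": [0,0,0],"gripper": 0.8},
])

```text
time: 10.0
position: [0.598, -0.0432, 0.1122]
tool_rot: [-2.874, -1.269, -0.001]
ft_force: [-1.5, 0.9, 4.6]
grip_width: 0.798
```

Call:
carry_out([
  {"offset": [0.0014,0.0021,0],"rot": [0,0,0],"gripper": 0.8},
  {"offset": [0.0014,0.0021,0],"rot": [0,0,0],"gripper": 0.8},
  {"offset": [0.0014,0.0021,0],"rot": [0,0,0],"gripper": 0.8},
  {"offset": [0.0014,0.0021,0],"rot": [0,0,0],"gripper": 0.8},
  {"offset": [0.0014,0.0021,0],"rot": [0,0,0],"gripper": 0.8},
])

```text
time: 10.62
position: [0.6105, -0.045, 0.1122]
tool_rot: [-2.874, -1.27, -0.001]
ft_force: [-2.2, 0.5, 4.8]
grip_width: 0.8
```

```bash
python3 - <<'E'
from go import *
from fit import *
s,R=st();print(wt(s['position']))
from bench import cams
import cv2,pickle
c=cams.get_image("top");pickle.dump(c,open('t3.pkl','wb'));cv2.imwrite("pics/t3.png",cv2.resize(c["img"][140:235,215:350,::-1],None,fx=5.8,fy=5.8,interpolation=cv2.INTER_CUBIC))
c=cams.get_image("scene");pickle.dump(c,open('s3.pkl','wb'));cv2.imwrite("pics/s3.png",cv2.resize(c["img"][165:260,160:320,::-1],None,fx=5,fy=5,interpolation=cv2.INTER_CUBIC))
E
```

```text
t 10.625 pos [ 0.6105 -0.045   0.1122] F [-2.2   0.51  4.82] M [-0.043  0.57   0.05 ] yawx 47.67 zax [ 3.e-04  2.e-04 -1.e+00] j [-0.48  0.37  0.63  1.71 -0.24  1.14 -0.52]
[ 0.0182076 -0.0014925]
```

View pics/s3.png

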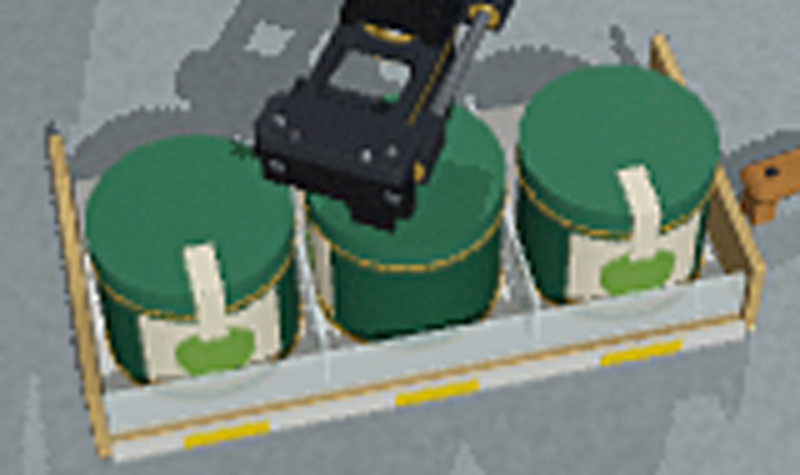

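The tin is following and is nearly at the rail, with a gap of about 8 mm.

Call:
carry_out([
  {"offset": [0.0011,0.0017,0],"rot": [0,0,0],"gripper": 0.8},
  {"offset": [0.0011,0.0017,0],"rot": [0,0,0],"gripper": 0.8},
  {"offset": [0.0008,0.0012,0],"rot": [0,0,0],"gripper": 0.8},
])

```text
time: 11.1
position: [0.6159, -0.0459, 0.1121]
tool_rot: [-2.874, -1.269, -0.0]
ft_force: [-1.2, 1.1, 5.9]
grip_width: 0.801
```

Call:
carry_out([
  {"offset": [0.0005,0.0008,0],"rot": [0,0,0],"gripper": 0.8},
  {"offset": [0.0005,0.0008,0],"rot": [0,0,0],"gripper": 0.8},
])

```text
time: 11.35
position: [0.6178, -0.0462, 0.1122]
tool_rot: [-2.874, -1.269, -0.001]
ft_force: [-2.4, 0.2, 4.7]
grip_width: 0.799
```

Call:
carry_out([
  {"offset": [0.0003,0.0004,0],"rot": [0,0,0],"gripper": 0.8},
  {"offset": [0.0003,0.0004,0],"rot": [0,0,0],"gripper": 0.8},
])

```text
time: 11.6
position: [0.6187, -0.0464, 0.1122]
tool_rot: [-2.874, -1.269, -0.0]
ft_force: [-1.7, 1.2, 5.5]
grip_width: 0.796
```

```bash
python3 - <<'E'
from go import *
from fit import *
s,R=st();print(wt(s['position']))
E
```

```text
t 11.6 pos [ 0.6187 -0.0464  0.1122] F [-1.7   1.22  5.46] M [ 0.005  0.556 -0.016] yawx 47.67 zax [ 2.e-04  2.e-04 -1.e+00] j [-0.47  0.39  0.63  1.69 -0.25  1.14 -0.52]
[ 0.02649931 -0.00151433]
```

Call:
carry_out([
  {"offset": [0.0004,0.0006,0],"rot": [0,0,0],"gripper": 0.8},
  {"offset": [0.0004,0.0006,0],"rot": [0,0,0],"gripper": 0.8},
])

```text
time: 11.85
position: [0.62, -0.0466, 0.1121]
tool_rot: [-2.873, -1.269, 0.0]
ft_force: [-2.6, 0.8, 5.8]
grip_width: 0.803
```

Call:
carry_out([
  {"offset": [0.0004,0.0006,0],"rot": [0,0,0],"gripper": 0.8},
  {"offset": [0.0003,0.0005,0],"rot": [0,0,0],"gripper": 0.8},
])

```text
time: 12.1
position: [0.6201, -0.0466, 0.1118]
tool_rot: [-2.872, -1.269, 0.004]
ft_force: [-5.8, 1.6, 6.9]
grip_width: 0.798
```

```bash
python3 - <<'E'
from go import *
from fit import *
s,R=st();print(wt(s['position']))
from bench import cams
c=cams.get_image("scene");cv2.imwrite("pics/s4.png",cv2.resize(c["img"][165:260,160:320,::-1],None,fx=5,fy=5,interpolation=cv2.INTER_CUBIC))
c=cams.get_image("wrist");cv2.imwrite("pics/w4.png",c["img"][:,:,::-1])
E
```

```text
t 12.1 pos [ 0.6201 -0.0466  0.1118] F [-5.82  1.56  6.95] M [0.179 1.458 0.017] yawx 47.67 zax [-3.e-03  8.e-04 -1.e+00] j [-0.47  0.39  0.63  1.68 -0.25  1.15 -0.51]
[ 0.02785577 -0.00149432]
```

View pics/s4.png

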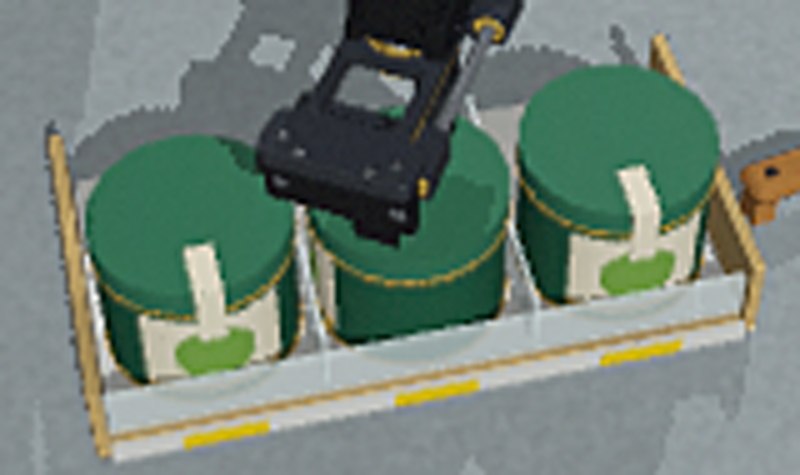

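View pics/w4.png

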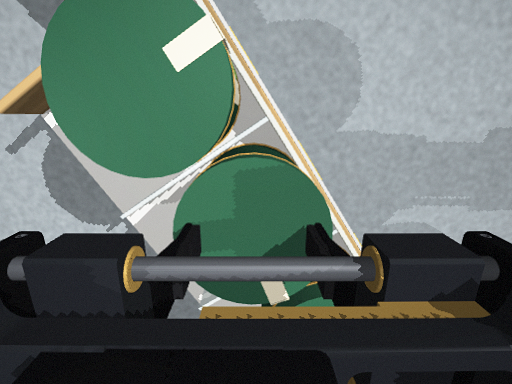

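The x force jumped to -5.8 N and the tool stopped, so the tin is touching the rail, and the picture agrees. I'll ease the preload a little and start turning.

Call:
carry_out([
  {"offset": [-0.0002,-0.0003,0],"rot": [0,0,0],"gripper": 0.8},
  {"offset": [0,0,0],"rot": [0,0,-1.5],"gripper": 0.8},
  {"offset": [0,0,0],"rot": [0,0,-1.5],"gripper": 0.8},
])

```text
time: 12.58
position: [0.6204, -0.0469, 0.1121]
tool_rot: [-2.839, -1.345, 0.001]
ft_force: [-2.5, -0.1, 6.2]
grip_width: 0.8
```

```bash
python3 - <<'E'
from go import *
from fit import *
s,R=st();print(wt(s['position']))
E
```

```text
t 12.575 pos [ 0.6204 -0.0469  0.1121] F [-2.49 -0.11  6.24] M [-0.085  0.87  -0.045] yawx 50.69 zax [-1.1e-03  2.0e-04 -1.0e+00] j [-0.46  0.39  0.62  1.68 -0.24  1.15 -0.47]
[ 0.02825715 -0.00181049]
```

Forces are fine, so I'll continue turning.

Call:
carry_out([
  {"offset": [0,0,0],"rot": [0,0,-2.5],"gripper": 0.8},
  {"offset": [0,0,0],"rot": [0,0,-2.5],"gripper": 0.8},
  {"offset": [0,0,0],"rot": [0,0,-2.5],"gripper": 0.8},
  {"offset": [0,0,0],"rot": [0,0,-2.5],"gripper": 0.8},
])

```text
time: 13.08
position: [0.6206, -0.0471, 0.1121]
tool_rot: [-2.711, -1.588, 0.001]
ft_force: [-3.0, 0.3, 6.4]
grip_width: 0.802
```

```bash
python3 - <<'E'
from go import *
from fit import *
s,R=st();print(wt(s['position']))
from bench import cams
c=cams.get_image("scene");cv2.imwrite("pics/s5.png",cv2.resize(c["img"][165:260,160:320,::-1],None,fx=5,fy=5,interpolation=cv2.INTER_CUBIC))
c=cams.get_image("wrist");cv2.imwrite("pics/w5.png",c["img"][:,:,::-1])
E
```

```text
t 13.075 pos [ 0.6206 -0.0471  0.1121] F [-2.98  0.25  6.37] M [-0.089  0.758 -0.125] yawx 60.71 zax [-7.e-04 -0.e+00 -1.e+00] j [-0.44  0.38  0.59  1.68 -0.23  1.14 -0.3 ]
[ 0.02845961 -0.00199226]
```

View pics/s5.png

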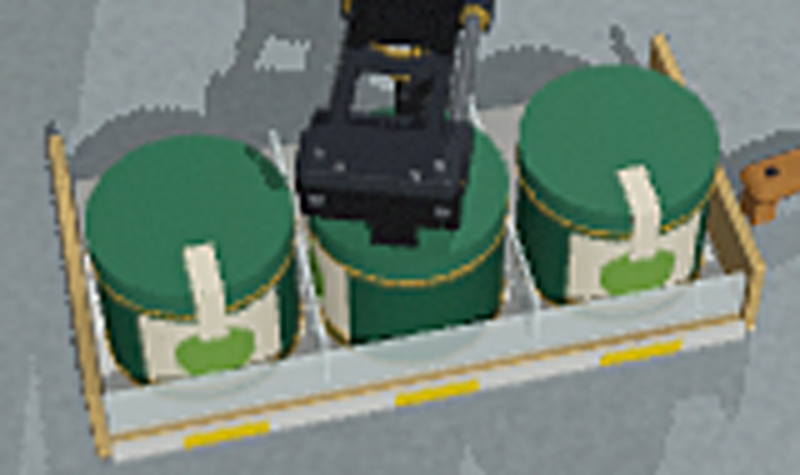

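View pics/w5.png

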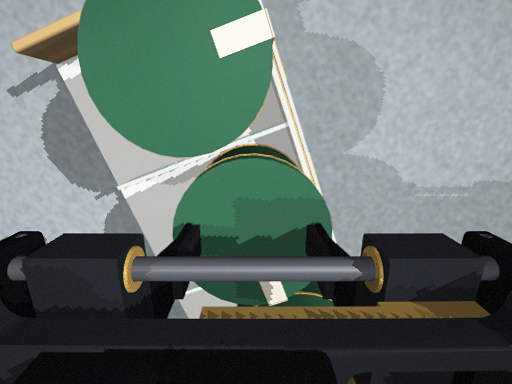

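The seal stays at about (273,291) in the wrist view, so the tin turns with the tool. In the scene view the label is coming round. I'll continue.

Call:
carry_out([
  {"offset": [0,0,0],"rot": [0,0,-3],"gripper": 0.8},
  {"offset": [0,0,0],"rot": [0,0,-3],"gripper": 0.8},
  {"offset": [0,0,0],"rot": [0,0,-3],"gripper": 0.8},
  {"offset": [0,0,0],"rot": [0,0,-3],"gripper": 0.8},
  {"offset": [0,0,0],"rot": [0,0,-3],"gripper": 0.8},
])

```text
time: 13.8
position: [0.6207, -0.0471, 0.1121]
tool_rot: [-2.48, -1.928, 0.001]
ft_force: [-2.9, -0.2, 6.2]
grip_width: 0.802
```

```bash
python3 - <<'E'
from go import *
from fit import *
s,R=st();print(wt(s['position']))
E
```

```text
t 13.8 pos [ 0.6207 -0.0471  0.1121] F [-2.86 -0.21  6.16] M [-0.095  0.718 -0.039] yawx 75.74 zax [-5.e-04  0.e+00 -1.e+00] j [-0.4   0.38  0.54  1.68 -0.21  1.14 -0.06]
[ 0.02854636 -0.00188434]
```

Call:
carry_out([
  {"offset": [0,0,0],"rot": [0,0,-3],"gripper": 0.8},
  {"offset": [0,0,0],"rot": [0,0,-3],"gripper": 0.8},
  {"offset": [0,0,0],"rot": [0,0,-3],"gripper": 0.8},
  {"offset": [0,0,0],"rot": [0,0,-3],"gripper": 0.8},
  {"offset": [0,0,0],"rot": [0,0,-3],"gripper": 0.8},
  {"offset": [0,0,0],"rot": [0,0,-3],"gripper": 0.8},
])

```text
time: 14.55
position: [0.6207, -0.047, 0.1121]
tool_rot: [-2.148, -2.292, 0.0]
ft_force: [-2.2, -0.3, 5.4]
grip_width: 0.8
```

```bash
python3 - <<'E'
from go import *
from fit import *
s,R=st();print(wt(s['position']))
from bench import cams
c=cams.get_image("wrist");cv2.imwrite("pics/w6.png",c["img"][:,:,::-1])
E
```

```text
t 14.55 pos [ 0.6207 -0.047   0.1121] F [-2.17 -0.33  5.38] M [-0.087  0.662 -0.1  ] yawx 93.74 zax [-4.e-04  0.e+00 -1.e+00] j [-0.36  0.37  0.49  1.68 -0.19  1.14  0.24]
[ 0.02859272 -0.00186831]
```

View pics/w6.png

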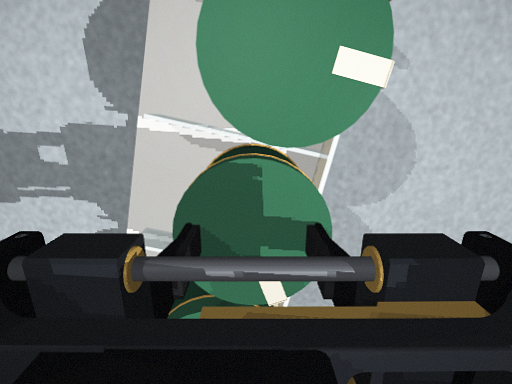

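No slip so far: the seal is still at about (272,292). About 54° remain.

Call:
carry_out([
  {"offset": [0,0,0],"rot": [0,0,-3],"gripper": 0.8},
  {"offset": [0,0,0],"rot": [0,0,-3],"gripper": 0.8},
  {"offset": [0,0,0],"rot": [0,0,-3],"gripper": 0.8},
  {"offset": [0,0,0],"rot": [0,0,-3],"gripper": 0.8},
  {"offset": [0,0,0],"rot": [0,0,-3],"gripper": 0.8},
  {"offset": [0,0,0],"rot": [0,0,-3],"gripper": 0.8},
])

```text
time: 15.35
position: [0.6208, -0.047, 0.1121]
tool_rot: [-1.763, -2.6, 0.0]
ft_force: [-2.3, -0.3, 5.3]
grip_width: 0.8
```

Call:
carry_out([
  {"offset": [0,0,0],"rot": [0,0,-3],"gripper": 0.8},
  {"offset": [0,0,0],"rot": [0,0,-3],"gripper": 0.8},
  {"offset": [0,0,0],"rot": [0,0,-3],"gripper": 0.8},
  {"offset": [0,0,0],"rot": [0,0,-3],"gripper": 0.8},
  {"offset": [0,0,0],"rot": [0,0,-3],"gripper": 0.8},
  {"offset": [0,0,0],"rot": [0,0,-3],"gripper": 0.8},
])

```text
time: 16.1
position: [0.6207, -0.0471, 0.1121]
tool_rot: [-1.334, -2.844, 0.0]
ft_force: [-3.4, 0.6, 6.2]
grip_width: 0.802
```

Call:
carry_out([
  {"offset": [0,0,0],"rot": [0,0,-3],"gripper": 0.8},
  {"offset": [0,0,0],"rot": [0,0,-3],"gripper": 0.8},
  {"offset": [0,0,0],"rot": [0,0,-3],"gripper": 0.8},
  {"offset": [0,0,0],"rot": [0,0,-3],"gripper": 0.8},
  {"offset": [0,0,0],"rot": [0,0,-2],"gripper": 0.8},
  {"offset": [0,0,0],"rot": [0,0,-2],"gripper": 0.8},
])

```text
time: 16.85
position: [0.6206, -0.0471, 0.1121]
tool_rot: [-0.926, -3.001, 0.0]
ft_force: [-3.0, 0.4, 5.0]
grip_width: 0.8
```

```bash
python3 - <<'E'
from go import *
from fit import *
s,R=st();print(wt(s['position']))
from bench import cams
c=cams.get_image("wrist");cv2.imwrite("pics/w7.png",c["img"][:,:,::-1])
c=cams.get_image("scene");cv2.imwrite("pics/s7.png",cv2.resize(c["img"][165:260,160:320,::-1],None,fx=5,fy=5,interpolation=cv2.INTER_CUBIC))
E
```

```text
t 16.85 pos [ 0.6206 -0.0471  0.1121] F [-2.98  0.4   5.02] M [-0.074  0.653 -0.068] yawx 145.7 zax [-6.e-04 -1.e-04 -1.e+00] j [-0.24  0.35  0.34  1.68 -0.13  1.13  1.1 ]
[ 0.02850416 -0.00195895]
```

View pics/w7.png

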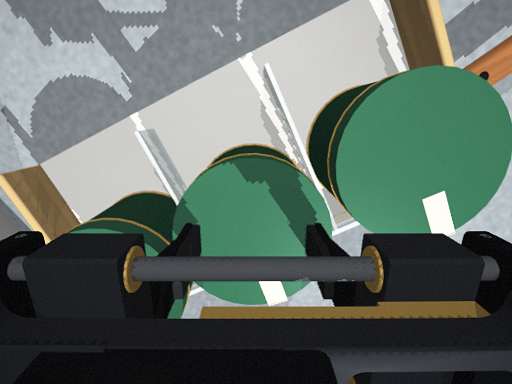

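View pics/s7.png

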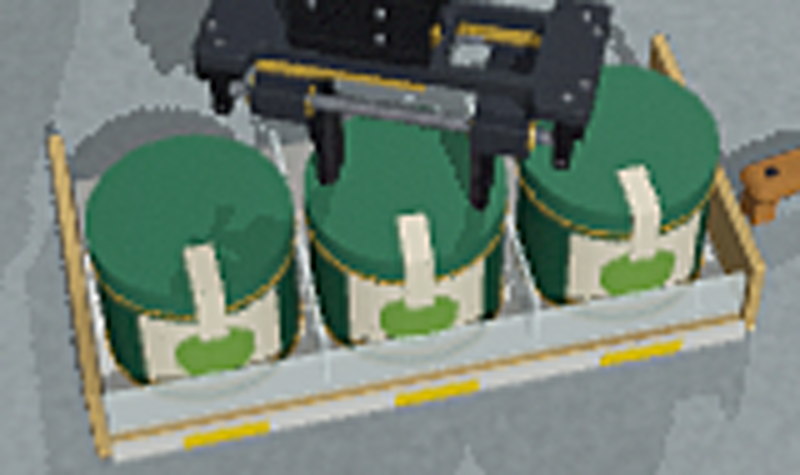

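Call:
carry_out([
  {"offset": [0,0,0],"rot": [0,0,-1.5],"gripper": 0.8},
  {"offset": [0,0,0],"rot": [0,0,-1.2],"gripper": 0.8},
  {"offset": [0,0,0],"rot": [0,0,0],"gripper": 0.8},
  {"offset": [0,0,-0.001],"rot": [0,0,0],"gripper": 0.8},
  {"offset": [0,0,-0.005],"rot": [0,0,0],"gripper": 0.8},
  {"offset": [0,0,-0.03],"rot": [0,0,0],"gripper": 0.8},
  {"offset": [0,0,-0.05],"rot": [0,0,0],"gripper": 0.8},
  {"offset": [0.04,0,-0.05],"rot": [0,0,0],"gripper": 0.8},
  {"offset": [0.05,0,0],"rot": [0,0,0],"gripper": 0.8},
  {"offset": [0.05,0,0],"rot": [0,0,0],"gripper": 0.8},
])

```text
time: 18.2
position: [0.5019, 0.027, 0.2473]
tool_rot: [0.856, 3.021, 0.002]
ft_force: [0.0, 0.4, 0.2]
grip_width: 0.8
```

```bash
python3 - <<'E'
from go import *
from fit import *
import pickle
s,R=st()
from bench import cams
d={n:cams.get_image(n) for n in("scene","top","wrist")};pickle.dump(d,open('d8.pkl','wb'))
cv2.imwrite("pics/w8.png",d["wrist"]["img"][:,:,::-1])
cv2.imwrite("pics/s8.png",cv2.resize(d["scene"]["img"][165:260,160:320,::-1],None,fx=5,fy=5,interpolation=cv2.INTER_CUBIC))
cv2.imwrite("pics/t8.png",cv2.resize(d["top"]["img"][140:235,215:350,::-1],None,fx=5.8,fy=5.8,interpolation=cv2.INTER_CUBIC))
E
```

```text
t 18.2 pos [0.5019 0.027  0.2473] F [0.01 0.42 0.23] M [ 0.053 -0.003  0.034] yawx 148.36 zax [ 2.1e-03  5.0e-04 -1.0e+00] j [-0.39 -0.01  0.28  1.79  0.    1.35  0.91]
```

View pics/w8.png

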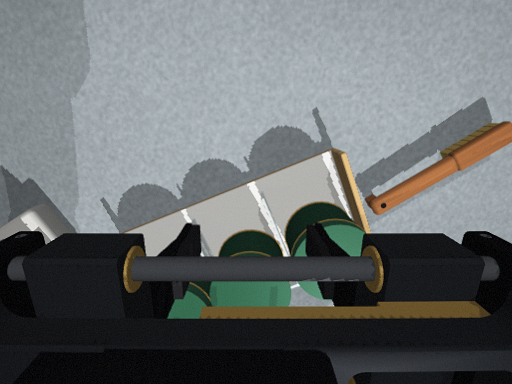

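View pics/s8.png

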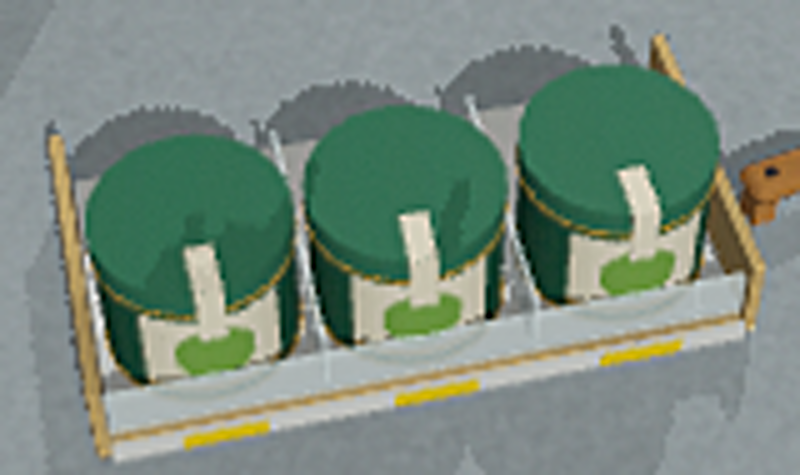

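View pics/t8.png

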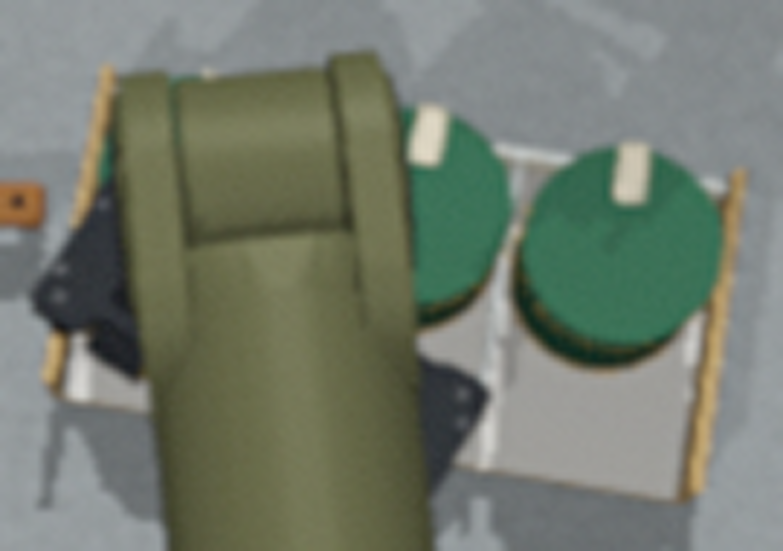

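All three tins stand in line with their labels to the front. I'll check the numbers from the scene picture.

```bash
python3 - <<'E'
from fit import *
import pickle
d=pickle.load(open('d8.pkl','rb'));s=d['scene'];s0=pickle.load(open('d0.pkl','rb'))['scene']
for n,g,h in(("L",tw(.028,.113),.106),("M",tw(.028,0),.1045),("R",tw(.028,-.113),.106)):
    r=fitlid([s],g,h=h,fixh=True);C=r.x
    # seal mask on lid
    im=s["img"].astype(int);m=(im[:,:,0]>150)&(im[:,:,0]-im[:,:,2]>8)
    vs,us=np.nonzero(m);A=[]
    for u,v in zip(us,vs):
        p=atz(s,u,v,h)[:2]-C
        if .028<np.hypot(*p)<.048:A.append(p)
    A=np.array(A);q=A.mean(0)
    dr=np.degrees(np.arctan2(q[1],q[0]))+9.05
    v=np.linalg.svd(A-q)[2][0];v*=np.sign(v[0])
    print(n,wt(C),len(A),"label az",dr,"axis dir",np.degrees(np.arctan2(v[1],v[0]))+9.05)
E
```

```text
L [0.02636799 0.11155714] 32 label az -0.825932174649175 axis dir -8.089962783223854
M [ 0.02884354 -0.00345404] 35 label az -2.8812363822863087 axis dir -12.883442859422885
R [ 0.02603379 -0.11490669] 37 label az 2.141093553280747 axis dir 5.1957111864361005
```

Call:
carry_out([
  {"offset": [0.02,0.05,0],"rot": [0,0,0],"gripper": 0.8},
  {"offset": [0.02,0.05,0],"rot": [0,0,0],"gripper": 0.8},
  {"offset": [0.02,0.05,0],"rot": [0,0,0],"gripper": 0.8},
  {"offset": [0.02,0.05,0],"rot": [0,0,0],"gripper": 0.8},
  {"offset": [0.02,0.05,0],"rot": [0,0,0],"gripper": 0.8},
  {"offset": [0,0.03,0],"rot": [0,0,0],"gripper": 0.8},
  {"offset": [0,0,0],"rot": [0,0,0],"gripper": 0.8},
])

```text
time: 19.23
position: [0.5654, 0.3191, 0.245]
tool_rot: [-0.853, -3.023, 0.001]
ft_force: [-0.3, -0.4, 0.4]
grip_width: 0.799
```

```bash
python3 - <<'E'
from go import *
from fit import *
import pickle
st()
from bench import cams
d={n:cams.get_image(n) for n in("scene","top")};pickle.dump(d,open('d9.pkl','wb'))
cv2.imwrite("pics/t9.png",cv2.resize(d["top"]["img"][140:235,215:350,::-1],None,fx=5.8,fy=5.8,interpolation=cv2.INTER_CUBIC))
s=d["top"]
for n,g,h in(("L",tw(.028,.113),.106),("M",tw(.028,0),.1045),("R",tw(.028,-.113),.106)):
    r=fitlid([s],g,h=h,fixh=True);C=r.x
    im=s["img"].astype(int);m=(im[:,:,0]>150)&(im[:,:,0]-im[:,:,2]>8)
    vs,us=np.nonzero(m);A=[]
    for u,v in zip(us,vs):
        p=atz(s,u,v,h)[:2]-C
        if .028<np.hypot(*p)<.05:A.append(p)
    A=np.array(A);q=A.mean(0);v=np.linalg.svd(A-q)[2][0];v*=np.sign(v[0])
    print(n,wt(C),len(A),"az",np.degrees(np.arctan2(q[1],q[0]))+9.05,"axis",np.degrees(np.arctan2(v[1],v[0]))+9.05)
E
```

```text
t 19.225 pos [0.5654 0.3191 0.245 ] F [-0.35 -0.45  0.35] M [-0.046  0.004  0.008] yawx 148.5 zax [-6.e-04 -4.e-04 -1.e+00] j [-0.63  0.31  0.09  1.44 -0.03  1.4   0.49]
L [0.02674019 0.11344511] 39 az -0.6586961794949566 axis 0.8305144577310433
M [ 0.02897848 -0.00177505] 38 az -3.1761364338391953 axis -1.7059117325492004
R [ 0.0261825  -0.11311876] 39 az 0.8977132859979164 axis 13.424982114404827
```

View pics/t9.png

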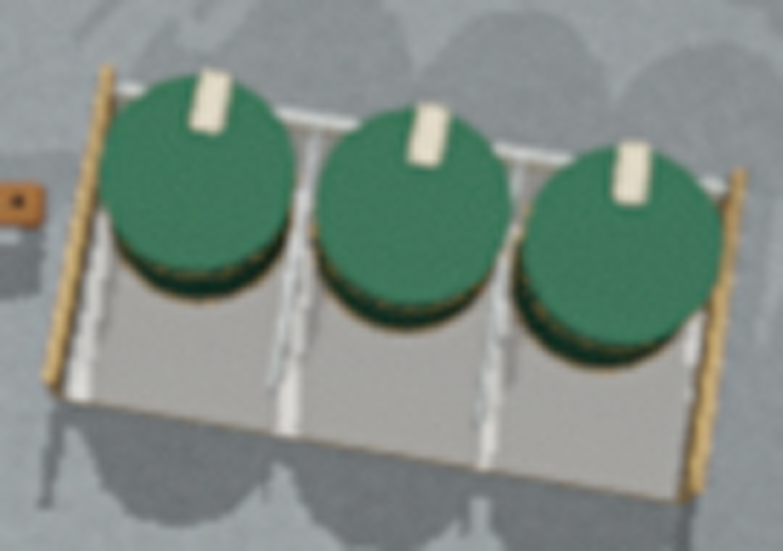

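Label about 3° off square, the tin at the rail, and the neighbours unmoved. I'm handing in.

```bash
python3 -c "
from bench import workorder
print(workorder.close_job())"
```

```text
the job is handed in; nothing more can be done
None
```

The middle tin is home against the front rail with its label facing out, and I handed the job in at about 19 s; the hand-in reports no verdict.

I felt for the lid with both fingertips (jaws opened to 0.8) and found its top about 91 mm above the tin's underside. Pressing with 5 to 7 N, I dragged the tin about 43 mm until the rail stopped it. The highest force I read was about 9 N in total, at the moment it met the rail, but I only had readings at the end of each move. I then turned the tin about 101° anticlockwise in one go, with almost no slip, and lifted off.

Last checks, from the top and scene pictures:
- **Position:** the tin's centre is at tray x of about 29 mm, level with its neighbours within about 3 mm. It sits sideways in its bay by 2 to 3 mm, within the bay's play.
- **Label:** it points about 3° off square (limit 10°). In both pictures the seal's position gives 3°. The seal's own long-axis direction disagreed (−2° from the top view, −13° from the scene), but that reading also scattered by up to 13° on the untouched neighbours, so I did not rely on it.
- **Neighbours, brush and melon:** the neighbouring tins measure within about 1 mm of where they started, and their seals look unchanged. The near end of the brush is where it was. I did not measure the melon again; the arm stayed well clear of it.

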